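Fit the lamp mast and torque its clamp bolt to the click

TASK

Take the short aluminium lamp mast out of its wooden block and stand it fully home in the socket of the dark lamp foot without forcing it. Then turn the blue-handled click wrench on the clamp bolt clockwise (seen from above) until it clicks, that is until the handle gives, stop at once so that the bolt is not overtightened, and let go so that the handle springs straight again, with the bolt left tight. Do not disturb the other things on the desk.

Things in the scene. Friction and masses are not known exactly. Their poses are not given: they have to be found in the camera images.
- mast_center (a point): Centre of the loose lamp mast: upright aluminium rod 20 mm in diameter, 130 mm long, 160 g; origin 65 mm above its bottom, z up along it. Foot edge chamfered 2 mm. The plain rod ends 45 mm above the centre; then a black knuckle 15 x 11 x 20 mm. Grip the rod 20 to 30 mm above the centre: the top stays clear of the palm, the fingers clear of block and foot. It starts upright in the wooden block.
- mast_block: Fixed wooden block 70 x 70 x 40 mm high with a loose-fitting hole in its middle (25 mm wide, 30 mm deep, floor 10 mm above the desk) where the mast stands at first; origin at the centre of its underside, on the desk.
- lamp_foot: Lamp foot screwed to the desk: dark steel disc 180 mm across, 14 mm thick, with a grey square collar (50 x 50 mm, top 64 mm above the desk) that has the socket, and a grey ear (top 44 mm) with the clamp bolt. Origin at the centre of the underside, z up. The socket axis lies 40 mm to its -y side, the bolt axis 35 mm to its +y side.
- socket_mouth (a point): Centre of the mouth of the round socket, at the level of the collar's top, 64 mm above the desk. The socket is vertical, 22 mm wide with a 3 mm chamfer, 42 mm deep: with the mast fully home the mast's centre is 23 mm above this point.
- bolt_axis (a point): Point on the vertical axis of the clamp bolt, 60 mm above the desk, level with the axis of the wrench handle. The wrench is captive on the bolt and turns about this axis; the head (42 mm wide) rises to 78 mm above the desk.
- handle_grip (a point): Middle of the wrench's blue grip, a level round bar 24 mm thick, 105 mm long, axis 60 mm above the desk, this point 165 mm from the bolt axis; x points outward along it. Pinch from above or push its side. Force to turn it clockwise, pushed here: about 6.5 N, growing to about 9.5 N at the click after 0.2 to 0.9 rad, never the same; then the handle gives and it falls to about 5 N. Less is felt if a firm pinch twists too.
- clamp_bolt (a joint): Angle of the clamp bolt and wrench head, rad, growing clockwise seen from above (tightening); starts between 0 and 0.12. It stays where it is left. The reading at which the wrench clicks differs from time to time, 0.3 to 0.85.
- click (a joint): Bend of the handle against the wrench head, about the bolt axis, rad, growing clockwise seen from above: 0 while straight. It gives at the set torque; past 0.07 it has clicked, least resistance at 0.16, set torque again at 0.28; bent farther, the bolt is overtightened. It springs back to 0 when the handle is let go.
- tape_roll: Bystander: red roll of tape, 90 mm across, 40 mm high; origin at the centre of its underside.
- jar: Bystander: amber jar with a black cap, 66 mm across, 75 mm high; origin at the centre of its underside.
- eraser: Bystander: white eraser 55 x 25 x 14 mm; origin at the centre of its underside.
- spare_wrench: Bystander: small flat spanner, 140 mm long, lying on the desk; origin under its middle.
- stapler: Bystander: black stapler 130 x 34 x 41 mm; origin at the centre of its underside.
- pen_pot: Bystander: black pot of pens, 72 mm across, 95 mm high, pens to 155 mm; origin at the centre of its underside.
- mast: The same mast as a body; origin at the centre of its underside.
Things that resemble listed ones, but are neither listed nor needed, are in the scene too. Of the things that look like the mast, the smallest one is meant.

How it is judged:
By the outcome, as a careful person would: the job done as asked, in the order asked, and still so for the second after the job is handed in, with the robot touching nothing.
It also fails if it takes over 72 s, if anything falls off the work surface, if the arm or the gripper's body presses on something with over 40 N, if the wrist force passes 120 N, or if a joint passes its speed limit or range.

ROBOT

A 6-joint arm with a two-finger parallel gripper is mounted at the origin on the work surface. World frame = base frame: x ahead of the robot, y to its left, z up, the work surface at z = 0. Lengths are in m, angles in degrees, forces in N, time in s.
With the tool pointing down it reaches from about 0.4 to 0.825 m from the base axis. Payload 7 kg.
Tool frame: the origin (TCP) lies at the very end of the fingers, on their centre line; the grasp point (between the pads) lies 19 mm behind it (r.hold_point_z is the distance from the TCP to the grasp point, in m); z points along the fingers, y is the line along which they close (so a half turn about z gives the same grasp; the last joint's range is limited). The gripper opens to 88 mm and grips with 3 to 60 N. Pads are 19 mm wide; open, the fingers measure 130 mm over their backs; the gripper's body (78 mm by 193 mm) begins 47 mm behind the grasp point.
Start: joints at [79.819, 20.546, 0.682, 0, -70.136, -16.507], TCP at [0.303, 0.603, 0.227] pointing down, gripper open.
Joint ranges: [-176.03, 176.03], [-82.01, 121.73], [-58.28, 71.71], [-173.87, 95.51], [-174.79, -0.11], [-173.66, 173.66]. Speed limits (degrees/s): [136.94, 136.94, 172.46, 180, 180, 180].

INTERFACE

Orientations are given as [roll, pitch, yaw] about the fixed x, y, z axes, in that order (R = Rz(yaw) Ry(pitch) Rx(roll)).
In Python, from plant import telemetry, vision, workorder, r gives the robot as it stands.
- The arm moves only by the tool move_arm, never from a script. Its argument "plan" is a list of rows, each a list of 7 numbers: the opening, from -1 (shut) to 1 (fully open), so that 0 is half open, then the shift along the world's x, y, z in m, then the turn, a rotation vector about the world's x, y, z in degrees. In form: [[fingers, dx, dy, dz, ax, ay, az], ...]. A call has 1 to 20 rows; each row shifts and turns the commanded pose from where the row before left it; what a row does not reach is not made up. A row lasts 1/8 s, in which the tool goes at most 62.5 mm and 10.7 degrees, less where a joint would pass 70% of its speed; a pose out of reach is approached as far as the arm can. A call is refused whole if a number of a shift passes 0.0625 or a number of a turn 10.7, either way. A call with a gripper value outside its range is refused whole. The fingers move at their own pace and stop on an object; "force" is the grip in N (left out, the last holds). Time passes only in rows, so rows that do not move let the fingers close. It gives the time, the measured TCP pose, the force, the opening and the grip force at its end, in the units of the state.
- telemetry.get_state(): the state, without advancing time (a new reading comes with each control period).
- vision.capture(name): name is "scene" or "side" or "wrist"; returns a dict with "img" (384x512x3 uint8, red, green, blue), "depth" (384x512 float32, m along the optical axis (not along the pixel's ray), 0 where there is no reading), "intrinsics" (3x3 intrinsics, pixels), "D" ([k1, k2, p1, p2, k3] as OpenCV has them; the pictures are not rectified), "R" (3x3) and "t" (3): a world point X has camera coordinates R X + t. Camera axes: x right, y down, z forward; pixel columns grow to the right and rows downward; lengths in m; the calibration is good to about 2 mm. A picture is of the moment at which its call begins.
- workorder.close_job(): hands the job in; it is judged then, once.
The state is a dict: "time_s": time; "joints": joint angles; "qd": joint speeds; "joint_torque": joint torques, N m; "tcp_pos": TCP position; "eef_rot": TCP orientation; "contact_force": force on the tool from outside, world axes, zero at the start; "moment": the same for the moment, N m; "gripper_width": finger opening in m; "gripper_force": force on a finger pad.
Only numpy, scipy, OpenCV 4.12 (cv2) and the standard library are available. Lean on these libraries where they do the work, as an engineer would, in place of code of your own. Each camera call takes 0.05 s, during which the arm holds its last target. There are 200 camera calls.

## Working session

There is one attempt and no reset: what is moved stays moved. The work goes in short steps, Python scripts to look and compute and a tool call to move; the robot and the scene stay as the last step left them, time stands still between calls to the robot, and variables do not carry over. Pictures are saved under pics/ and viewed, at most 10 in all, crops included, and the job is handed in when it is done.

Besides the shell and the picture viewer there is one more tool, called after "Call:" as name(argument=value, ...), one argument or row to a line, values as JSON. move_arm: Moves the arm, as the interface text tells. Its arguments: {"type":"object","properties":{"plan":{"type":"array"},"force":{"type":"number"}},"required":["plan"]}

```bash
mkdir -p pics; cat > h.py <<'E'
import numpy as np, cv2, pickle
def grab(n,save=None):
    from plant import vision
    c=vision.capture(n)
    if save:
        cv2.imwrite('pics/%s.png'%save,cv2.cvtColor(c['img'],cv2.COLOR_RGB2BGR)); pickle.dump(c,open('%s.pkl'%save,'wb'))
    return c
def load(s): return pickle.load(open(s+'.pkl','rb'))
def ray(c,px):
    K,D,R,t=[np.array(c[k],float) for k in('intrinsics','D','R','t')]
    p=cv2.undistortPoints(np.array(px,float).reshape(-1,1,2),K,D).reshape(-1,2)
    d=np.c_[p,np.ones(len(p))]@R; return -R.T@t,d
def onplane(c,px,z):
    o,d=ray(c,px); return o+d*((z-o[2])/d[:,2])[:,None]
def cloud(c):
    h,w=c['depth'].shape; u,v=np.meshgrid(np.arange(w),np.arange(h))
    o,d=ray(c,np.c_[u.ravel(),v.ravel()]); return (o+d*c['depth'].reshape(-1,1)).reshape(h,w,3)
def tri(c1,p1,c2,p2):
    o1,d1=ray(c1,[p1]);o2,d2=ray(c2,[p2]);d1=d1[0];d2=d2[0]
    s=np.linalg.lstsq(np.c_[d1,-d2],o2-o1,rcond=None)[0]
    a,b=o1+s[0]*d1,o2+s[1]*d2; return (a+b)/2,np.linalg.norm(a-b)
E
python3 - <<'E'
from h import *
for n in('scene','side','wrist'):
    c=grab(n,n+'0'); print(n,(-c['R'].T@c['t']).round(3),(c['depth']>0).mean())
a=[cv2.imread('pics/%s0.png'%n) for n in('scene','side')]
cv2.imwrite('pics/wr0s.png',cv2.resize(cv2.imread('pics/wrist0.png'),(400,300)))
E
```

```text
scene [ 1.019 -0.58   0.714] 0.9960174560546875
side [ 0.076 -0.562  0.593] 0.9959767659505209
wrist [0.369 0.571 0.384] 0.9957275390625
```

View pics/scene0.png

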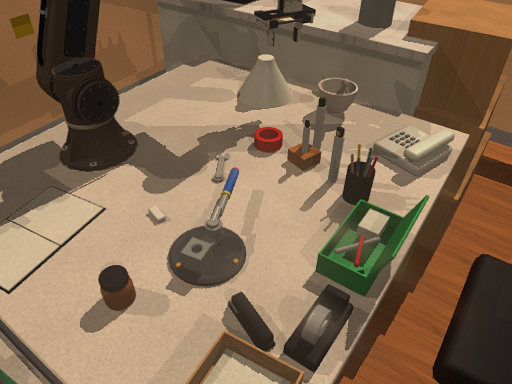

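View pics/side0.png

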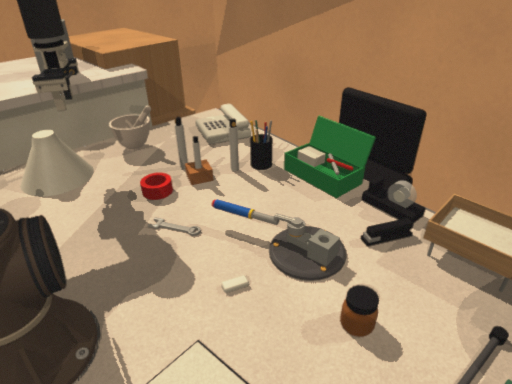

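The scene view shows the block with the small mast at (304,150), tall look-alike rods at (320,118) and (337,155), the foot collar at (197,247), and the blue grip at (231,181). In the side view the mast is at (198,160), the collar at (322,243) and the grip at (232,208).

```bash
python3 - <<'E'
from h import *
S,D=load('scene0'),load('side0')
def blob(m,near):
    n,l,st,ce=cv2.connectedComponentsWithStats(m.astype(np.uint8))
    i=min((i for i in range(1,n) if st[i,4]>15),key=lambda i:np.hypot(*(ce[i]-near))); return l==i,ce[i]
out={}
for nm,c,pb,pc,pm,pw in(('scene',S,(231,181),(197,247),(306,135),(304,157)),('side',D,(232,208),(322,243),(198,155),(200,172))):
    h=cv2.cvtColor(c['img'],cv2.COLOR_RGB2HSV); P=cloud(c)
    b,ce=blob((h[...,0]>105)&(h[...,0]<125)&(h[...,1]>130)&(h[...,2]>50),pb)
    v,u=np.nonzero(b); pts=np.c_[u,v].astype(np.float32); r=cv2.minAreaRect(pts)
    w=onplane(c,pts,.066); ctr=w.mean(0)
    a=np.linalg.svd(w[:,:2]-ctr[:2])[2][0]; pr=(w[:,:2]-ctr[:2])@a
    print(nm,'grip',ce.round(1),ctr.round(4),'axis',a.round(3),'len',np.ptp(pr).round(3),'ends',(ctr[:2]+a*pr.min()).round(3),(ctr[:2]+a*pr.max()).round(3),'depth zmax',np.percentile(P[b][:,2],95).round(4))
    Z=P[...,2]; uu,vv=np.meshgrid(np.arange(512),np.arange(384))
    near=lambda p,rad:np.hypot(uu-p[0],vv-p[1])<rad
    m=near(pc,28)&(abs(Z-.064)<.004); q,ce=blob(m,pc); print(' collar',ce.round(1),q.sum(),P[q].mean(0).round(4),np.median(P[q][:,2]).round(4)); out[nm,'collar']=ce
    v,u=np.nonzero(q); print(' collar rect', [x.round(4) for x in onplane(c,cv2.boxPoints(cv2.minAreaRect(np.c_[u,v].astype(np.float32))),.064)[:,:2]])
    w=near(pw,25)&(h[...,0]<18)&(h[...,1]>110); t=w&(abs(Z-.04)<.004); print(' block top',t.sum(),P[t].mean(0).round(4),P[t].min(0).round(3),P[t].max(0).round(3), 'zmin',P[w][:,2].min().round(3))
    m=near(pm,45)&(Z>.055)&(Z<.3); n,l,st,cc=cv2.connectedComponentsWithStats(m.astype(np.uint8))
    for i in range(1,n):
        if st[i,4]>40:
            q=P[l==i]; print('  rod',st[i],q.mean(0).round(4),q.min(0).round(3),q.max(0).round(3))
print(tri(S,out['scene','collar'],D,out['side','collar']))
A=np.vstack([cv2.resize(c['img'][y:y+100,x:x+133],(798,600),interpolation=2)[:300] if 0 else cv2.resize(c['img'][y:y+75,x:x+200],(800,300),interpolation=2) for c,x,y in((S,180,100),(D,130,110))])
cv2.imwrite('pics/crop1.png',A[...,::-1])
E
```

```text
scene grip [228.3 185.3] [0.5067 0.0331 0.066 ] axis [ 0.567 -0.824] len 0.053 ends [0.49  0.058] [0.52  0.014] depth zmax 0.0727
 collar [195.8 248.8] 362 [ 0.5818 -0.1756  0.063 ] 0.063
 collar rect [array([ 0.5621, -0.2066]), array([ 0.537 , -0.1577]), array([ 0.6018, -0.1463]), array([ 0.6235, -0.1945])]
 block top 267 [0.5694 0.3148 0.0389] [0.525 0.276 0.036] [0.61  0.358 0.042] zmin -0.005
  rod [314  92  26  43 412] [0.5498 0.4506 0.1049] [0.446 0.392 0.055] [0.577 0.632 0.174]
  rod [302 120   9  28 181] [0.5692 0.3158 0.0992] [0.555 0.309 0.055] [0.577 0.328 0.141]
  rod [330 126  15  42 387] [0.6834 0.282  0.1175] [0.667 0.274 0.055] [0.694 0.3   0.174]
side grip [231.3 207.7] [0.4927 0.048  0.066 ] axis [ 0.38  -0.925] len 0.096 ends [0.474 0.093] [0.51  0.005] depth zmax 0.0711
 collar [323.8 239. ] 322 [ 0.5806 -0.1744  0.0626] 0.0627
 collar rect [array([ 0.5476, -0.157 ]), array([ 0.5986, -0.1304]), array([ 0.6101, -0.1936]), array([ 0.5605, -0.2161])]
 block top 216 [0.5625 0.3173 0.0386] [0.523 0.279 0.036] [0.606 0.365 0.042] zmin -0.002
  rod [175 116  11  38 289] [0.5596 0.4022 0.1165] [0.549 0.392 0.055] [0.576 0.419 0.173]
  rod [228 123  10  33 248] [0.6735 0.2841 0.1043] [0.664 0.276 0.055] [0.69 0.3  0.16]
  rod [192 136   9  27 172] [0.5625 0.3176 0.0985] [0.554 0.311 0.055] [0.574 0.33  0.14 ]
(array([ 0.58098297, -0.17453844,  0.06181979]), np.float64(0.0009132917434943042))
```

View pics/crop1.png

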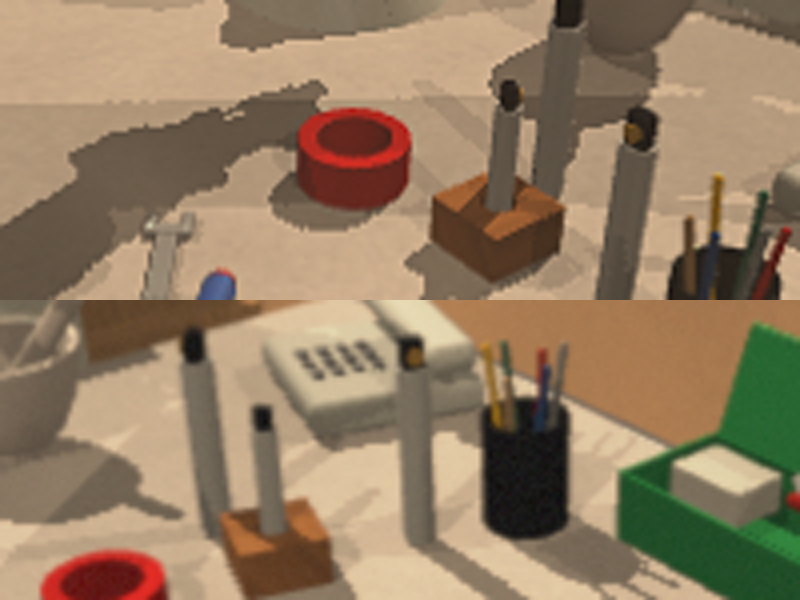

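The crop shows the mast in the block, with a tall rod on either side of it. Both views agree on the mast (about 0.566, 0.318) and the collar (0.581, -0.1745, 0.062–0.063).

```bash
python3 - <<'E'
from h import *
from plant import telemetry
from scipy.spatial.transform import Rotation as Ro
s=telemetry.get_state(); print({k:np.round(s[k],3) for k in('tcp_pos','eef_rot','contact_force','gripper_width','time_s')})
R=Ro.from_euler('xyz',s['eef_rot'],degrees=True).as_matrix(); print(R.round(3))
y=R[:,1]; a=np.degrees(np.arctan2(y[1],y[0])); print('closing dir deg',a)
for n in('scene0','side0'):
    P=cloud(load(n)).reshape(-1,3)
    # heights in corridor
    A=np.array([.303,.603]);B=np.array([.566,.319]);d=(B-A)/np.linalg.norm(B-A)
    q=P[:,:2]-A; l=q@d; w=abs(q@[-d[1],d[0]])
    for l0 in np.arange(0.05,.45,.05):
        m=(l>l0)&(l<l0+.05)&(w<.11)&(P[:,2]<.35); print(n,l0.round(2),P[m,2].max().round(3) if m.any() else None)
# mast from rods' central pixels both views
pts={}
for n,pc in(('scene0',(306,135)),('side0',(198,155))):
    c=load(n); Z=cloud(c)[...,2]; uu,vv=np.meshgrid(np.arange(512),np.arange(384))
    m=((np.hypot(uu-pc[0],vv-pc[1])<45)&(Z>.055)).astype(np.uint8); N,l,st,cc=cv2.connectedComponentsWithStats(m)
    i=min((i for i in range(1,N) if 100<st[i,4]<200),key=lambda i:np.hypot(*(cc[i]-pc)))
    v,u=np.nonzero(l==i); pts[n]=[(np.median(u[abs(Z[v,u]-z)<.008]),np.median(v[abs(Z[v,u]-z)<.008])) for z in(.07,.1)]
for k in(0,1): print('mast',tri(load('scene0'),pts['scene0'][k],load('side0'),pts['side0'][k]))
E
```

```text
{'tcp_pos': array([0.303, 0.603, 0.226]), 'eef_rot': array([ 1.79927e+02, -9.00000e-03, -2.66910e+01]), 'contact_force': array([ 0.781, -0.538, -0.793]), 'gripper_width': np.float64(0.088), 'time_s': np.float64(0.15)}
[[ 0.893 -0.449 -0.   ]
 [-0.449 -0.893 -0.001]
 [ 0.     0.001 -1.   ]]
closing dir deg -116.69141825084478
scene0 0.05 0.336
scene0 0.1 0.004
scene0 0.15 0.004
scene0 0.2 0.041
scene0 0.25 0.043
scene0 0.3 0.174
scene0 0.35 0.141
scene0 0.4 0.042
side0 0.05 0.333
side0 0.1 0.003
side0 0.15 0.002
side0 0.2 0.04
side0 0.25 0.041
side0 0.3 0.173
side0 0.35 0.14
side0 0.4 0.041
mast (array([0.5659879 , 0.32199184, 0.06526394]), np.float64(0.002414286094027747))
mast (array([0.56602208, 0.3223864 , 0.09565086]), np.float64(0.0018137204146409477))
```

Call:
move_arm(
  plan=[
    [1, 0.02, -0.022, 0.01, 0, 0, -3],
    [1, 0.027, -0.029, 0.01, 0, 0, -3],
    [1, 0.027, -0.029, 0, 0, 0, -3],
    [1, 0.027, -0.029, 0, 0, 0, -3],
    [1, 0.027, -0.029, 0, 0, 0, -3],
    [1, 0.027, -0.029, 0, 0, 0, -3],
    [1, 0.027, -0.029, 0, 0, 0, -3],
    [1, 0.027, -0.029, 0, 0, 0, -3],
    [1, 0.027, -0.029, 0, 0, 0, -3],
    [1, 0.027, -0.029, 0, 0, 0, -3],
    [1, 0, 0, 0, 0, 0, 0],
    [1, 0, 0, 0, 0, 0, 0],
  ],
  force=25,
)

```text
time_s: 1.65
tcp_pos: [0.5663, 0.3193, 0.2467]
eef_rot: [-180.0, 0.0, -56.8]
contact_force: [0.3, 0.5, 0.0]
gripper_width: 0.0873
gripper_force: 0.0
```

```bash
python3 - <<'E'
from h import *
from plant import telemetry
c=grab('wrist','w1'); s=telemetry.get_state(); print(np.round(s['tcp_pos'],4),np.round(s['eef_rot'],2))
P=cloud(c); Z=P[...,2]; xy=np.hypot(P[...,0]-.566,P[...,1]-.321)
h=cv2.cvtColor(c['img'],cv2.COLOR_RGB2HSV)
for lo,hi in((.05,.075),(.075,.1),(.1,.122),(.123,.15)):
    m=(xy<.03)&(Z>lo)&(Z<hi); q=P[m]; print(lo,m.sum(),q.mean(0).round(4),q.min(0).round(4),q.max(0).round(4)) if m.any() else 0
v,u=np.nonzero((xy<.03)&(Z>.13)); print('top px',u.mean(),v.mean(),onplane(c,[(u.mean(),v.mean())],.14))
m=(xy<.06)&(abs(Z-.04)<.005); print('block',m.sum(),P[m].min(0),P[m].max(0))
r=cv2.minAreaRect(P[m][:,:2].astype(np.float32)*1000); print(r)
E
```

```text
[0.566  0.3198 0.2467] [-1.800e+02  1.000e-02 -5.671e+01]
0.05 66 [0.5702 0.3158 0.0633] [0.5595 0.3127 0.0503] [0.5757 0.3249 0.0748]
0.075 73 [0.57   0.3158 0.088 ] [0.5588 0.3126 0.0759] [0.5758 0.3242 0.0994]
0.1 130 [0.5688 0.3167 0.1142] [0.5567 0.3126 0.1001] [0.5758 0.3301 0.122 ]
0.123 242 [0.5676 0.3216 0.1368] [0.5573 0.3135 0.123 ] [0.575  0.3302 0.1419]
top px 259.6941377233487 338.3165027102991 [[0.4658374 0.4620289 0.14     ]]
block 2449 [0.52235454 0.27891811 0.03517616] [0.60987102 0.36653224 0.04468032]
((566.0597534179688, 322.6839599609375), (70.48912811279297, 70.44182586669922), 72.23443603515625)
```

View pics/w1.png

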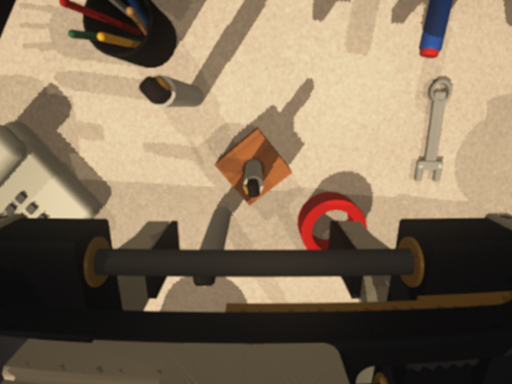

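The wrist view shows the mast at (254,178), centred between the fingers, in the rotated block at (254,165). The tall rods at (165,92) and (215,240) are clear of the finger line.

Call:
move_arm(
  plan=[
    [1, 0, 0.002, -0.02, 0, 0, 0],
    [1, 0, 0, -0.025, 0, 0, 0],
    [1, 0, 0, -0.025, 0, 0, 0],
    [1, 0, 0, -0.025, 0, 0, 0],
    [1, 0, 0, -0.025, 0, 0, 0],
    [1, 0, 0, -0.025, 0, 0, 0],
    [1, 0, 0, -0.024, 0, 0, 0],
    [1, 0, 0, 0, 0, 0, 0],
    [-1, 0, 0, 0, 0, 0, 0],
    [-1, 0, 0, 0, 0, 0, 0],
    [-1, 0, 0, 0, 0, 0, 0],
    [-1, 0, 0, 0, 0, 0, 0],
    [-1, 0, 0, 0, 0, 0, 0],
    [-1, 0, 0, 0, 0, 0, 0],
  ],
  force=25,
)

```text
time_s: 3.45
tcp_pos: [0.5662, 0.322, 0.0776]
eef_rot: [180.0, -0.0, -56.7]
contact_force: [0.1, -0.4, -0.1]
gripper_width: 0.0333
gripper_force: 0.0
```

Call:
move_arm(
  plan=[
    [-1, 0, 0, 0, 0, 0, 0],
    [-1, 0, 0, 0, 0, 0, 0],
    [-1, 0, 0, 0, 0, 0, 0],
    [-1, 0, 0, 0, 0, 0, 0],
  ],
)

```text
time_s: 3.95
tcp_pos: [0.5661, 0.322, 0.0775]
eef_rot: [180.0, -0.0, -56.7]
contact_force: [0.3, -0.8, -1.0]
gripper_width: 0.0195
gripper_force: 25.0
```

Call:
move_arm(
  plan=[
    [-1, 0, 0, 0.012, 0, 0, 0],
    [-1, 0, 0, 0.024, 0, 0, 0],
    [-1, 0, 0, 0.024, 0, 0, 0],
    [-1, 0, 0, 0.024, 0, 0, 0],
    [-1, 0, 0, 0.024, 0, 0, 0],
    [-1, 0.001, -0.02, 0, 0, 0, 0],
    [-1, 0.001, -0.04, 0, 0, 0, 0],
    [-1, 0.001, -0.04, 0, 0, 0, 0],
    [-1, 0.001, -0.04, 0, 0, 0, 0],
    [-1, 0.001, -0.04, 0, 0, 0, 0],
    [-1, 0.001, -0.04, 0, 0, 0, 0],
    [-1, 0.001, -0.04, 0, 0, 0, 0],
    [-1, 0.001, -0.04, 0, 0, 0, 0],
    [-1, 0.001, -0.04, 0, 0, 0, 0],
    [-1, 0.001, -0.04, 0, 0, 0, 0],
    [-1, 0.001, -0.04, 0, 0, 0, 0],
    [-1, 0.002, -0.04, 0, 0, 0, 0],
    [-1, 0.002, -0.036, 0, 0, 0, 0],
    [-1, 0, 0, 0, 0, 0, 0],
    [-1, 0, 0, 0, 0, 0, 0],
  ],
)

```text
time_s: 6.45
tcp_pos: [0.5803, -0.1743, 0.1851]
eef_rot: [180.0, 0.0, -56.7]
contact_force: [0.5, 0.1, -1.0]
gripper_width: 0.0193
gripper_force: 25.0
```

```bash
python3 - <<'E'
from h import *
for n in('scene','side','wrist'): grab(n,n+'2')
a=[cv2.imread('pics/%s2.png'%n) for n in('scene','side','wrist')]
def cr(i,x,y): return cv2.resize(a[i][y:y+120,x:x+160],(400,300),interpolation=2)
cv2.imwrite('pics/c2.png',np.vstack([np.hstack([cr(0,120,150),cr(1,240,130)]),np.hstack([cv2.resize(a[2],(400,300)),cr(2,176,100)])]))
E
```

```text
(no output)
```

View pics/c2.png

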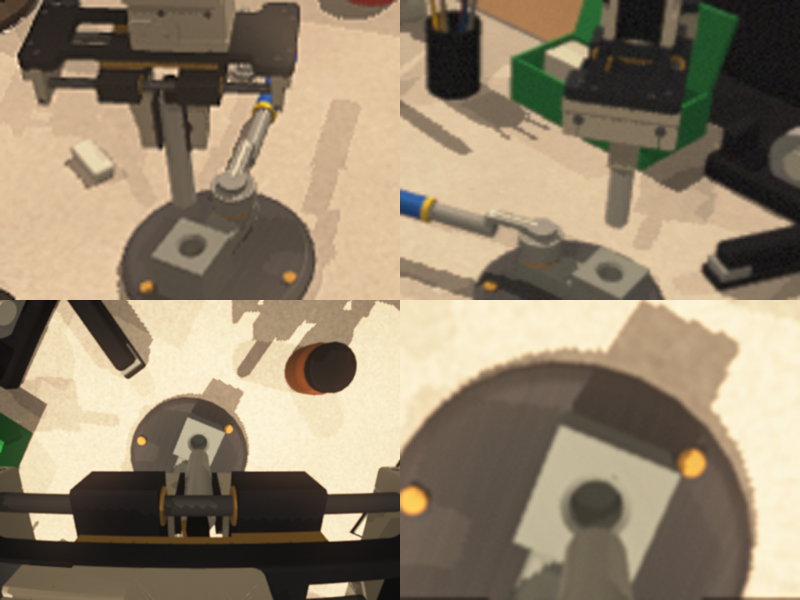

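The scene and side crops show the open socket at full-image (196,248) and (324,238). The mast hangs above it, and the wrench head and bolt are at scene (213,225).

```bash
python3 - <<'E'
from h import *
L=[]
for n,hp in(('scene2',(196,248)),('side2',(324,238)),('scene0',(196,248)),('side0',(324,238)),):
    c=load(n); g=cv2.cvtColor(c['img'],cv2.COLOR_RGB2GRAY); P=cloud(c)
    x0,y0=hp[0]-12,hp[1]-10; k=cv2.resize(g[y0:y0+21,x0:x0+25],None,fx=8,fy=8,interpolation=2)
    thr,b=cv2.threshold(k,0,255,cv2.THRESH_BINARY_INV+cv2.THRESH_OTSU)
    N,l,st,ce=cv2.connectedComponentsWithStats(b)
    i=l[80:90,90:105].max() or 1
    i=min(range(1,N),key=lambda i:np.hypot(ce[i][0]-100,ce[i][1]-84))
    cn=max(cv2.findContours((l==i).astype(np.uint8),0,1)[0],key=cv2.contourArea)
    px=(cn.reshape(-1,2)+.5)/8-.5+[x0,y0]; w=onplane(c,px,.064)[:,:2]
    (cx,cy),rad=cv2.minEnclosingCircle((w*1000).astype(np.float32)); print(n,'hole',thr,w.mean(0).round(4),'bbox mid',((w.min(0)+w.max(0))/2).round(4),'size',np.ptp(w,axis=0).round(4),'mec',round(cx,1),round(cy,1),round(rad,1))
    if n[-1]=='2':
        m=(np.hypot(P[...,0]-.58,P[...,1]+.174)<.03)&(P[...,2]>.11)&(P[...,2]<.165)
        v,u=np.nonzero(m); rows=[]
        for r in np.unique(v):
            uu=u[v==r]
            if len(uu)>=5: rows.append(((uu.min()+uu.max())/2,r,len(uu)))
        rows=np.array(rows); 
        print(' rows',rows[0],rows[-1],np.median(rows[:,2]))
        L.append((c,rows))
A=[];B=[]
res=[]
for f in(.15,.5,.85):
    A=[];B=[]
    for c,rows in L:
        pc=np.polyfit(rows[:,1],rows[:,0],1); r=rows[0,1]+f*np.ptp(rows[:,1])
        o,d=ray(c,[(np.polyval(pc,r),r)]); nrm=np.array([-d[0,1],d[0,0]]); nrm/=np.linalg.norm(nrm); A.append(nrm);B.append(nrm@o[:2])
    print('mast axis',f,np.linalg.solve(A,B).round(4))
# wrist bottom of mast? depth check
c=load('wrist2');P=cloud(c);m=(np.hypot(P[...,0]-.58,P[...,1]+.174)<.03)&(P[...,2]>.105)&(P[...,2]<.19);print('wrist mast',P[m].min(0).round(4),P[m].max(0).round(4))
for n in('scene2','side2'):
    P=cloud(load(n));m=(np.hypot(P[...,0]-.58,P[...,1]+.174)<.03)&(P[...,2]>.09)&(P[...,2]<.17);print(n,P[m].min(0).round(4),P[m].max(0).round(4))
E
```

```text
scene2 hole 110.0 [ 0.5823 -0.174 ] bbox mid [ 0.5822 -0.1739] size [0.024 0.026] mec 582.9 -173.5 13.4
 rows [191.5 217.    9. ] [193. 232.   7.] 10.0
side2 hole 119.0 [ 0.5796 -0.1737] bbox mid [ 0.5794 -0.1736] size [0.0249 0.0269] mec 579.8 -173.7 13.7
 rows [327.5 203.   10. ] [326.5 220.    6. ] 10.0
scene0 hole 97.0 [ 0.5823 -0.174 ] bbox mid [ 0.5822 -0.1738] size [0.024  0.0261] mec 582.7 -173.6 13.3
side0 hole 119.0 [ 0.5796 -0.1738] bbox mid [ 0.5794 -0.1736] size [0.0247 0.0272] mec 579.0 -173.6 13.8
mast axis 0.15 [ 0.5796 -0.174 ]
mast axis 0.5 [ 0.5797 -0.1744]
mast axis 0.85 [ 0.5797 -0.1748]
wrist mast [ 0.5687 -0.1944  0.1216] [ 0.6029 -0.168   0.19  ]
scene2 [ 0.5722 -0.1852  0.1166] [ 0.5917 -0.1669  0.1696]
side2 [ 0.5701 -0.1837  0.119 ] [ 0.5886 -0.1657  0.1697]
```

Call:
move_arm(
  plan=[
    [-1, 0.001, 0.001, -0.015, 0, 0, 0],
    [-1, 0, 0, -0.02, 0, 0, 0],
    [-1, 0, 0, -0.015, 0, 0, 0],
    [-1, 0, 0, -0.004, 0, 0, 0],
    [-1, 0, 0, -0.003, 0, 0, 0],
    [-1, 0, 0, 0, 0, 0, 0],
  ],
)

```text
time_s: 7.35
tcp_pos: [0.5823, -0.1731, 0.1288]
eef_rot: [-180.0, -0.0, -56.7]
contact_force: [-0.8, -1.1, -1.3]
gripper_width: 0.0195
gripper_force: 25.0
```

Call:
move_arm(
  plan=[
    [-1, 0, 0, -0.003, 0, 0, 0],
    [-1, 0, 0, -0.003, 0, 0, 0],
    [-1, 0, 0, 0, 0, 0, 0],
  ],
)

```text
time_s: 7.72
tcp_pos: [0.5819, -0.1731, 0.1223]
eef_rot: [180.0, 0.0, -56.7]
contact_force: [-1.5, -2.6, -2.4]
gripper_width: 0.0197
gripper_force: 25.0
```

Call:
move_arm(
  plan=[
    [-1, -0.0005, -0.001, -0.003, 0, 0, 0],
    [-1, 0, 0, -0.004, 0, 0, 0],
    [-1, 0, 0, 0, 0, 0, 0],
  ],
)

```text
time_s: 8.1
tcp_pos: [0.5817, -0.1737, 0.1151]
eef_rot: [-180.0, 0.0, -56.7]
contact_force: [-0.2, 0.5, -0.6]
gripper_width: 0.0196
gripper_force: 25.0
```

Call:
move_arm(
  plan=[
    [-1, 0, 0, -0.006, 0, 0, 0],
    [-1, 0, 0, -0.006, 0, 0, 0],
    [-1, 0, 0, -0.006, 0, 0, 0],
    [-1, 0, 0, -0.003, 0, 0, 0],
    [-1, 0, 0, 0, 0, 0, 0],
  ],
)

```text
time_s: 8.72
tcp_pos: [0.5815, -0.1739, 0.0942]
eef_rot: [180.0, 0.0, -56.7]
contact_force: [-0.5, -0.6, -1.3]
gripper_width: 0.0196
gripper_force: 25.0
```

Call:
move_arm(
  plan=[
    [-1, 0, 0, -0.0015, 0, 0, 0],
    [-1, 0, 0, -0.0015, 0, 0, 0],
    [-1, 0, 0, 0, 0, 0, 0],
  ],
)

```text
time_s: 9.1
tcp_pos: [0.5816, -0.1739, 0.0915]
eef_rot: [180.0, 0.0, -56.7]
contact_force: [0.2, -0.2, -1.1]
gripper_width: 0.0198
gripper_force: 25.0
```

Call:
move_arm(
  plan=[
    [-1, 0, 0, -0.001, 0, 0, 0],
    [-1, 0, 0, -0.001, 0, 0, 0],
    [-1, 0, 0, 0, 0, 0, 0],
  ],
)

```text
time_s: 9.48
tcp_pos: [0.5817, -0.1739, 0.0895]
eef_rot: [180.0, 0.0, -56.7]
contact_force: [-0.3, 0.3, -1.5]
gripper_width: 0.0195
gripper_force: 25.0
```

Call:
move_arm(
  plan=[
    [-1, 0, 0, -0.001, 0, 0, 0],
    [-1, 0, 0, 0, 0, 0, 0],
  ],
)

```text
time_s: 9.72
tcp_pos: [0.5819, -0.1741, 0.0894]
eef_rot: [-180.0, -0.0, -56.7]
contact_force: [-2.0, 1.1, 5.5]
gripper_width: 0.0195
gripper_force: 25.0
```

Call:
move_arm(
  plan=[
    [1, 0, 0, 0, 0, 0, 0],
    [1, 0, 0, 0, 0, 0, 0],
    [1, 0, 0, 0, 0, 0, 0],
    [1, 0, 0, 0, 0, 0, 0],
    [1, 0, 0, 0, 0, 0, 0],
    [1, 0, 0, 0.01, 0, 0, 0],
    [1, 0, 0, 0.025, 0, 0, 0],
    [1, 0, 0, 0.03, 0, 0, 0],
    [1, 0, 0, 0.035, 0, 0, 0],
    [0, -0.015, 0.024, 0, 0, 0, 9.9],
    [-1, -0.015, 0.024, 0, 0, 0, 9.9],
    [-1, -0.015, 0.024, 0, 0, 0, 9.9],
    [-1, -0.015, 0.024, 0, 0, 0, 9.9],
    [-1, -0.015, 0.024, 0, 0, 0, 9.9],
    [-1, -0.015, 0.024, 0, 0, 0, 9.9],
    [-1, -0.015, 0.024, 0, 0, 0, 9.9],
    [-1, -0.015, 0.024, 0, 0, 0, 9.9],
    [-1, 0, 0, 0, 0, 0, 0],
    [-1, 0, 0, 0, 0, 0, 0],
  ],
)

```text
time_s: 12.1
tcp_pos: [0.462, 0.0181, 0.1892]
eef_rot: [180.0, -0.1, 22.5]
contact_force: [0.1, -0.1, -0.1]
gripper_width: 0.0008
gripper_force: 0.0
```

```bash
python3 - <<'E'
from h import *
from plant import telemetry
s=telemetry.get_state(); print(np.round(s['joints'],1))
for n in('scene','side','wrist'):
    c=grab(n,n+'3'); P=cloud(c); h=cv2.cvtColor(c['img'],cv2.COLOR_RGB2HSV)
    X,Y,Z=P[...,0],P[...,1],P[...,2]
    b=(h[...,0]>105)&(h[...,0]<125)&(h[...,1]>130)&(h[...,2]>50)&(np.hypot(X-.5,Y-.04)<.12)&(Z>.04)&(Z<.09)
    if b.sum()>20:
        q=P[b]; t=q[q[:,2]>.066]; a=np.linalg.svd(t[:,:2]-t[:,:2].mean(0))[2][0]; a*=np.sign(a[1]); l=(q[:,:2]-t[:,:2].mean(0))@a
        M=t[:,:2].mean(0); print(n,'grip',b.sum(),'ridge',M.round(4),'dir',np.degrees(np.arctan2(a[1],a[0])).round(1),'ends',(M+a*l.min()).round(4),(M+a*l.max()).round(4),'z',np.percentile(q[:,2],[5,98]).round(3))
    hd=(np.hypot(X-.552,Y+.105)<.04)&(abs(Z-.078)<.003); 
    if hd.sum()>20:
        (cx,cy),r=cv2.minEnclosingCircle((P[hd][:,:2]*1000).astype(np.float32)); print('  head top',hd.sum(),P[hd].mean(0).round(4),cx,cy,r)
    m=(np.hypot(X-.581,Y+.174)<.02)&(Z>.08)&(Z<.17); print('  mast',m.sum(),P[m].mean(0).round(4) if m.any() else'', P[m][:,2].max().round(4) if m.any() else '')
E
python3 -c "
import cv2,numpy as np
a=[cv2.imread('pics/%s3.png'%n) for n in('scene','side')]
cv2.imwrite('pics/c3.png',np.vstack([cv2.resize(a[0][110:290,110:350],(400,300)),cv2.resize(a[1][120:300,170:410],(400,300))]))"
```

```text
[ 26.8   1.8 -28.3   0.  -59.8  85.7]
scene grip 46 ridge [0.5096 0.0268] dir 123.1 ends [0.5183 0.0134] [0.4983 0.0441] z [0.068 0.072]
  head top 130 [ 0.5634 -0.0926  0.0772] 562.73876953125 -88.2047119140625 27.6932315826416
  mast 257 [ 0.5862 -0.1784  0.1188] 0.1527
side grip 250 ridge [0.4951 0.0487] dir 114.5 ends [0.513  0.0095] [0.4754 0.092 ] z [0.058 0.072]
  head top 114 [ 0.5623 -0.0906  0.0771] 559.1082153320312 -88.6796875 26.219486236572266
  mast 268 [ 0.5776 -0.1769  0.1178] 0.1517
wrist grip 2154 ridge [0.4999 0.052 ] dir 113.9 ends [0.5187 0.0097] [0.4801 0.0968] z [0.067 0.073]
  head top 1016 [ 0.5632 -0.0901  0.0782] 561.0028076171875 -87.58245849609375 26.653005599975586
  mast 735 [ 0.5797 -0.1654  0.1008] 0.1219
```

View pics/c3.png

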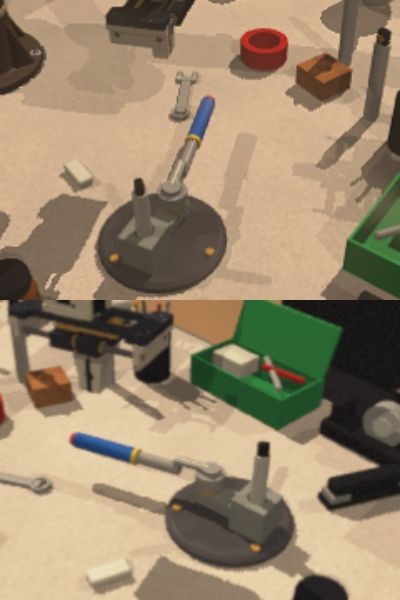

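The crops show the mast standing in the collar; its top measures 0.152, so it is fully home. The grip is free, the handle points at about 114° and the bolt is near (0.565, -0.099).

```bash
python3 -c "
import numpy as np
B=np.array([.565,-.099]);p=None
for th in range(114,50,-4):
    a=np.radians(th);q=B+.165*np.array([np.cos(a),np.sin(a)])-.0215*np.array([np.sin(a),-np.cos(a)])
    print(th,q.round(4),(q-p).round(4) if p is not None else '');p=q"
```

```text
114 [0.4782 0.043 ] 
110 [0.4884 0.0487] [0.0101 0.0057]
106 [0.4989 0.0537] [0.0105 0.005 ]
102 [0.5097 0.0579] [0.0108 0.0042]
98 [0.5207 0.0614] [0.0111 0.0035]
94 [0.532  0.0641] [0.0113 0.0027]
90 [0.5435 0.066 ] [0.0115 0.0019]
86 [0.5551 0.0671] [0.0116 0.0011]
82 [0.5667 0.0674] [0.0116 0.0003]
78 [0.5783 0.0669] [ 0.0116 -0.0005]
74 [0.5898 0.0655] [ 0.0115 -0.0013]
70 [0.6012 0.0634] [ 0.0114 -0.0021]
66 [0.6125 0.0605] [ 0.0112 -0.0029]
62 [0.6235 0.0568] [ 0.011  -0.0037]
58 [0.6342 0.0523] [ 0.0107 -0.0045]
54 [0.6446 0.0471] [ 0.0104 -0.0052]
```

Call:
move_arm(
  plan=[
    [-1, -0.01, 0.014, -0.02, 0, 0, 0],
    [-1, 0, 0, -0.03, 0, 0, 0],
    [-1, 0, 0, -0.03, 0, 0, 0],
    [-1, 0, 0, -0.03, 0, 0, 0],
    [-1, 0, 0, -0.02, 0, 0, 0],
    [-1, 0, 0, -0.012, 0, 0, 1.5],
    [-1, 0.01, 0.0045, 0, 0, 0, 0],
    [-1, 0.007, 0.003, 0, 0, 0, 0],
    [-1, 0, 0, 0, 0, 0, 0],
  ],
)

```text
time_s: 13.38
tcp_pos: [0.4701, 0.0402, 0.0473]
eef_rot: [180.0, -0.1, 24.0]
contact_force: [-0.7, 0.1, -0.6]
gripper_width: 0.0005
gripper_force: 0.0
```

Call:
move_arm(
  plan=[
    [-1, 0.005, 0.002, 0, 0, 0, 0],
    [-1, 0.005, 0.002, 0, 0, 0, 0],
    [-1, 0, 0, 0, 0, 0, 0],
  ],
)

```text
time_s: 13.75
tcp_pos: [0.4773, 0.0431, 0.0461]
eef_rot: [-180.0, 0.2, 24.0]
contact_force: [-5.2, 0.8, 2.6]
gripper_width: 0.0004
gripper_force: 2.4
```

Call:
move_arm(
  plan=[
    [-1, 0.005, 0.0028, 0, 0, 0, -2],
    [-1, 0.005, 0.0026, 0, 0, 0, -2],
    [-1, 0, 0, 0, 0, 0, 0],
  ],
)

```text
time_s: 14.12
tcp_pos: [0.4867, 0.0485, 0.0459]
eef_rot: [-180.0, 0.2, 20.0]
contact_force: [-7.7, 1.5, 3.3]
gripper_width: 0.0003
gripper_force: 3.1
```

Call:
move_arm(
  plan=[
    [-1, 0.0052, 0.0026, 0, 0, 0, -2],
    [-1, 0.0053, 0.0024, 0, 0, 0, -2],
    [-1, 0, 0, 0, 0, 0, 0],
  ],
)

```text
time_s: 14.5
tcp_pos: [0.4972, 0.0536, 0.0459]
eef_rot: [-180.0, 0.2, 16.0]
contact_force: [-7.5, 1.8, 2.5]
gripper_width: 0.0007
gripper_force: 3.4
```

Call:
move_arm(
  plan=[
    [-1, 0.0054, 0.0022, 0, 0, 0, -2],
    [-1, 0.0054, 0.002, 0, 0, 0, -2],
    [-1, 0, 0, 0, 0, 0, 0],
  ],
)

```text
time_s: 14.88
tcp_pos: [0.508, 0.058, 0.0459]
eef_rot: [-180.0, 0.2, 12.0]
contact_force: [-8.6, 3.8, 3.0]
gripper_width: 0.0003
gripper_force: 3.7
```

Call:
move_arm(
  plan=[
    [-1, 0.0055, 0.0025, 0, 0, 0, -2],
    [-1, 0.0055, 0.002, 0, 0, 0, -2],
    [-1, 0, 0, 0, 0, 0, 0],
  ],
)

```text
time_s: 15.25
tcp_pos: [0.5187, 0.0617, 0.0458]
eef_rot: [179.9, 0.3, 8.0]
contact_force: [-7.0, -0.8, 3.3]
gripper_width: 0.0002
gripper_force: 3.7
```

Call:
move_arm(
  plan=[
    [-1, 0.0056, 0.0015, 0, 0, 0, -2],
    [-1, 0.0056, 0.0014, 0, 0, 0, -2],
    [-1, 0, 0, 0, 0, 0, 0],
  ],
)

```text
time_s: 15.62
tcp_pos: [0.53, 0.0646, 0.0458]
eef_rot: [179.9, 0.3, 4.0]
contact_force: [-8.8, -0.7, 3.2]
gripper_width: 0.0004
gripper_force: 3.9
```

Call:
move_arm(
  plan=[
    [-1, 0.0057, 0.0012, 0, 0, 0, -2],
    [-1, 0.0057, 0.001, 0, 0, 0, -2],
    [-1, 0, 0, 0, 0, 0, 0],
  ],
)

```text
time_s: 16.0
tcp_pos: [0.5427, 0.0672, 0.0462]
eef_rot: [179.9, 0.1, -0.0]
contact_force: [-5.3, -2.0, 1.5]
gripper_width: 0.0003
gripper_force: 2.3
```

Call:
move_arm(
  plan=[
    [-1, 0.005, 0.0005, 0, 0, 0, -2],
    [-1, 0.005, 0.0004, 0, 0, 0, -1.5],
    [-1, 0, 0, 0, 0, 0, 0],
  ],
)

```text
time_s: 16.38
tcp_pos: [0.5533, 0.0685, 0.0464]
eef_rot: [180.0, 0.0, -3.5]
contact_force: [-5.1, -1.2, 0.7]
gripper_width: 0.0007
gripper_force: 2.3
```

```bash
python3 - <<'E'
from h import *
for n in('scene','side','wrist'): grab(n,n+'4')
a=[cv2.imread('pics/%s4.png'%n) for n in('scene','side','wrist')]
cv2.imwrite('pics/c4.png',np.vstack([np.hstack([cv2.resize(a[0][140:260,170:330],(400,300),interpolation=2),cv2.resize(a[1][150:270,220:380],(400,300),interpolation=2)]),cv2.resize(a[2],(800,600))[:300]]))
for n in('scene0','side0','scene4','side4'):
    c=load(n);P=cloud(c);h=cv2.cvtColor(c['img'],cv2.COLOR_RGB2HSV);X,Y,Z=P[...,0],P[...,1],P[...,2]
    D=np.hypot(X-.565,Y+.099)
    for lo,hi in((0.025,.06),(.06,.105),(.11,.22)):
        m=(D>lo)&(D<hi)&(Z>.05)&(Z<.09)&(Y>-.09)
        if lo>.1: m&=(h[...,0]>105)&(h[...,0]<125)&(h[...,1]>130)
        if m.sum()>8: q=P[m].mean(0); print(n,lo,m.sum(),q.round(4),np.degrees(np.arctan2(q[1]+.099,q[0]-.565)).round(1))
E
```

```text
scene0 0.025 72 [ 0.5512 -0.0602  0.0723] 109.6
scene0 0.06 89 [ 0.534  -0.0225  0.0659] 112.0
scene0 0.11 62 [0.51   0.0292 0.0699] 113.2
side0 0.025 117 [ 0.5453 -0.0603  0.0699] 117.0
side0 0.06 134 [ 0.5282 -0.0256  0.0636] 116.6
side0 0.11 250 [0.4926 0.0482 0.066 ] 116.2
scene4 0.025 98 [ 0.5733 -0.0572  0.071 ] 78.7
scene4 0.06 114 [ 0.576  -0.0182  0.0646] 82.3
side4 0.025 100 [ 0.5667 -0.0561  0.0702] 87.8
side4 0.06 101 [ 0.5675 -0.017   0.0644] 88.2
side4 0.11 14 [0.566  0.0274 0.0651] 89.6
```

View pics/c4.png

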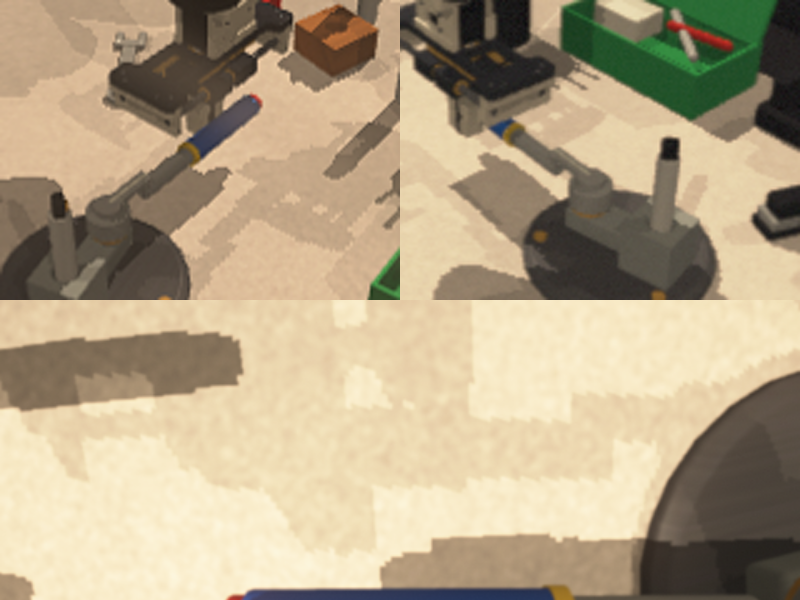

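The scene crop shows a slight kink between head and handle at (145,190). The push force fell from 8.8 N to 5.1 N, so the wrench has clicked and I stop pushing here.

Call:
move_arm(
  plan=[
    [-1, -0.005, 0, 0, 0, 0, 0],
    [-1, -0.005, 0, 0, 0, 0, 0],
    [-1, -0.006, 0, 0, 0, 0, 0],
    [-1, -0.007, 0, 0, 0, 0, 0],
    [-1, -0.007, 0, 0, 0, 0, 0],
    [-1, -0.008, 0, 0, 0, 0, 0],
    [-1, -0.01, 0, 0, 0, 0, 0],
    [-1, -0.012, 0, 0, 0, 0, 0],
    [-1, -0.01, 0, 0, 0, 0, 0],
    [-1, 0, 0, 0, 0, 0, 0],
    [-1, 0, 0, 0, 0, 0, 0],
  ],
)

```text
time_s: 17.9
tcp_pos: [0.484, 0.0689, 0.0468]
eef_rot: [-180.0, -0.0, -3.5]
contact_force: [0.8, 0.3, 0.3]
gripper_width: 0.0004
gripper_force: 0.0
```

```bash
python3 - <<'E'
from h import *
for n in('scene','side','wrist'):
    c=grab(n,n+'5')
for n in('scene4','scene5','side4','side5','wrist4','wrist5'):
    c=load(n);P=cloud(c);h=cv2.cvtColor(c['img'],cv2.COLOR_RGB2HSV);X,Y,Z=P[...,0],P[...,1],P[...,2]
    D=np.hypot(X-.565,Y+.099)
    for lo,hi in((.025,.045),(.06,.105),(.11,.22)):
        m=(D>lo)&(D<hi)&(Z>.05)&(Z<.09)&(Y>-.09)
        if lo>.1: m&=(h[...,0]>105)&(h[...,0]<125)&(h[...,1]>130)
        if m.sum()>8: q=P[m].mean(0); print(n,lo,m.sum(),q.round(4),np.degrees(np.arctan2(q[1]+.099,q[0]-.565)).round(1))
a=[cv2.imread('pics/%s.png'%n) for n in('scene5','side5')]
cv2.imwrite('pics/c5.png',np.hstack([cv2.resize(a[0][140:260,170:330],(400,300),interpolation=2),cv2.resize(a[1][150:270,220:380],(400,300),interpolation=2)]))
E
```

```text
scene4 0.025 56 [ 0.5716 -0.0629  0.0736] 79.6
scene4 0.06 114 [ 0.576  -0.0182  0.0646] 82.3
scene5 0.025 58 [ 0.5645 -0.0628  0.073 ] 90.7
scene5 0.06 109 [ 0.56   -0.0168  0.0653] 93.5
scene5 0.11 28 [0.5513 0.0307 0.0703] 96.0
side4 0.025 54 [ 0.5672 -0.0626  0.0735] 86.5
side4 0.06 101 [ 0.5675 -0.017   0.0644] 88.2
side4 0.11 14 [0.566  0.0274 0.0651] 89.6
side5 0.025 58 [ 0.5602 -0.0627  0.0726] 97.6
side5 0.06 119 [ 0.5523 -0.0177  0.0638] 98.9
side5 0.11 17 [0.5424 0.0247 0.0646] 100.3
wrist4 0.025 90 [ 0.575  -0.0572  0.0767] 76.5
wrist4 0.06 2865 [ 0.5743 -0.0167  0.067 ] 83.5
wrist4 0.11 4641 [0.58   0.0546 0.0701] 84.4
wrist5 0.06 3501 [ 0.5574 -0.0166  0.0674] 95.3
wrist5 0.11 9198 [0.548  0.0639 0.0701] 96.0
```

View pics/c5.png

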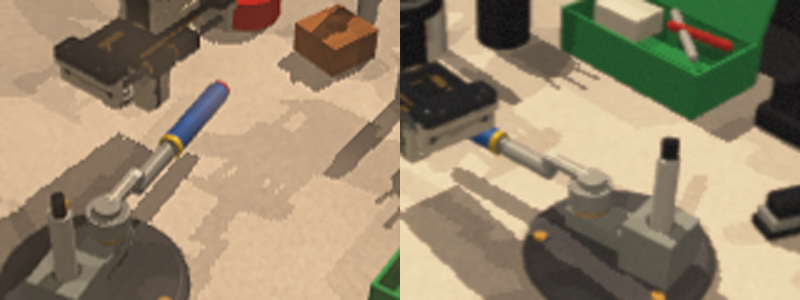

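The handle sprang back about 11.6° (0.20 rad), from 84.4° to 96°. That is past the click at 0.07 and short of overtightening at 0.28, and the bolt stays tightened by about 0.31 rad. I'll lift clear and hand in.

Call:
move_arm(
  plan=[
    [-1, -0.01, 0, 0.03, 0, 0, 0],
    [-1, 0, 0, 0.05, 0, 0, 0],
    [-1, 0, 0, 0.05, 0, 0, 0],
    [-1, 0, 0, 0.03, 0, 0, 0],
    [-1, 0, 0, 0, 0, 0, 0],
    [-1, 0, 0, 0, 0, 0, 0],
  ],
)

```text
time_s: 18.8
tcp_pos: [0.4732, 0.0685, 0.206]
eef_rot: [180.0, 0.0, -3.5]
contact_force: [-0.9, 0.2, -0.6]
gripper_width: 0.0008
gripper_force: 0.0
```

```bash
python3 - <<'E'
from plant import workorder
print(workorder.close_job())
E
```

```text
the job is handed in; nothing more can be done
None
```

The mast is fully home in the socket, the wrench clicked (about 0.20 rad bend) and sprang straight with the bolt left tight, and I handed the job in at about 19 s; no verdict was returned.

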